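# Seat the radio module and shut the lid

## Robot

A 6-joint arm with a two-finger parallel gripper is mounted at the origin on the work surface. World frame = base frame: x ahead of the robot, y to its left, z up, the work surface at z = 0. Lengths are in mm, angles in rad, forces in N, time in s.
With the tool pointing down it reaches from about 350 to 850 mm from the base axis. Payload 8.1 kg.
Tool frame: the origin (TCP) lies on the centre line of the jaws, within the pads' length; the fingertips stand 19 mm ahead of it and the grasp point (between the pads) is the TCP; z points along the fingers, y is the line along which they close (so a half turn about z gives the same grasp; the last joint's range is limited). The gripper opens to 85 mm and grips with 20 to 120 N. Pads are 22 mm wide; open, the fingers measure 114 mm over their backs; the gripper's body (76 mm by 85 mm) begins 54 mm behind the grasp point. The pads swing forward as they close: fully open they stand 13 mm farther back than shut.
Start: joints at [1.059, 0.13, 1.488, -0, 1.523, -0.085], TCP at [248.356, 546.191, 250.292] pointing down, gripper open.
Joint ranges: [-2.96, 2.96], [-0.89, 2.26], [0.02, 2.5], [-1.34, 4.48], [0, 2.73], [-2.66, 2.66]. Speed limits (rad/s): [2.39, 2.39, 2.79, 3.14, 3.14, 3.14].

## Interface

Orientations are given as a unit quaternion [x, y, z, w].
In Python, from bench import bot gives the robot as it stands. Calls block until the motion is done:
- bot.move_to(position, orientation): joint-space move of the TCP to a pose.
- bot.move_l(position, frame=None, speed=150, force_limit=None): straight line of the TCP; frame=None keeps the orientation; speed is the mean speed in mm/s. With force_limit (N) it stops when the force on the tool has changed by that much, and returns True; else False.
- bot.move_joints(angles): joint-space move.
- bot.release() and bot.gripper_close(newtons=None): open the fingers fully, or close them until they stop; newtons is the grip in N (None keeps the last).
- bot.wait(seconds).
- bot.ik(position, orientation): joint angles nearest the present ones, or None.
- bot.capture(name): name is "scene" or "top" or "wrist"; returns (picture, depth): 480x640x3 uint8, red, green, blue; 480x640 float32, mm along the optical axis (not along the pixel's ray), 0 where there is no reading.
- bot.camera_info(name): a dict with "K" (3x3 intrinsics, pixels), "world_to_cam" (4x4, takes a point from world to camera coordinates); the wrist camera has in their place "tool_from_camera" (4x4, takes a point from camera to tool coordinates, whose origin is the TCP and whose axes are the flange's). Camera axes: x right, y down, z forward; pixel columns grow to the right and rows downward; lengths in mm; the calibration is good to about 2 mm. The wrist camera is an equidistant fisheye: a pixel r from the principal point sees the ray r / f radians off the axis. A picture is of the moment at which its call begins: read the wrist's pose just before it. camera_info takes no time and is no camera call.
A pose or a line that the arm cannot do raises bot.IKError and nothing moves.
- bot.job_done(): hands the job in; it is judged then, once.
Trained networks look in the newest picture that a camera, given by its name, has taken for a name from the list of things; names that differ only in an ending like _2 or _b are one class to them, and where a whole thing is asked for, a point or a joint stands for the part that bears it (a point fixed in the world has none). Each returns a list of dicts, best first, with "confidence" (0 to 1); they miss things now and then, are a little off and sometimes report something else, mostly with a low value. They report only what shows in the picture. A call takes as long as a camera call. They do not tell look-alikes from the thing itself.
- bot.look_for(camera, label): "extent" ([centre column, centre row, width, height] in pixels, round what is visible of it).
- bot.pinpoint(camera, label): "point" ([column, row] in pixels: a listed point, or the origin of a listed thing).
Readings, each from a call of its own:
- bot.read_t(): time.
- bot.read_joint_pos(): joint angles.
- bot.read_joint_velocities(): joint speeds.
- bot.read_tau(): joint torques, N m.
- bot.read_tcp_pos(): TCP position.
- bot.read_ee_rot(): TCP orientation.
- bot.read_contact_force(): force on the tool from outside, world axes, zero at the start.
- bot.read_moment(): the same for the moment, N m.
- bot.read_grip_width(): finger opening in mm.
- bot.read_grip_force(): force on a finger pad.
Only numpy, scipy, OpenCV 4.12 (cv2) and the standard library are available. Lean on these libraries where they do the work, as an engineer would, in place of code of your own. Each camera call takes 0.05 s, during which the arm holds its last target. There are 200 camera calls.

## Task

The silver module in the front bay of the black radio case is not plugged in: with the fingertips, push it along its bay until it is fully home against its yellow socket, like its neighbour in the back bay. Then push the grey hinged lid down until it is fully shut. Do not lift the module, and leave the other things on the bench alone.

Things in the scene. Friction and masses are not known exactly. Their poses are not given: they have to be found in the camera images.
- case: Open black radio case, 160 (x) x 256 (y) x 62 mm high, walls and floor 5 mm, fixed to the bench, yaw within 0.25 rad of 0. Origin: centre of underside. A full-height 5 mm wall along y at x = 0 makes two bays, each 72.5 x 246 mm. A yellow socket fills the last 12 mm of each bay at the +y end (robot's left), face at y = +111. The back (+x) bay holds an identical module, home and fixed.
- module: Loose silver module in the front bay, 66 (x) x 110 (y) x 42 mm high, 0.25 to 0.5 kg, on the bay's floor, 3 mm play each side; a dark bail rises 11.5 mm from its top. Origin: centre of underside; y along the bay. Home: its +y end touches the socket, origin at y = +56 in the case's frame. Starts 35 to 65 mm short, with 59 to 89 mm of free bay behind its -y end. Slides with plain friction, under 8 N.
- socket (a point): Middle of the front bay's socket face, at the height of the bay's floor: case frame x = -38.75 (the front bay's centre line), y = +111, z = 5 mm. Its axes are the case's; push the module along +y.
- lid (a joint): Angle of the grey lid (rad): 0 fully shut, lying on the case's rim; it starts open at 1.3 to 1.55 (1.57 is upright, 1.75 the stop). Stiff hinge: it stays wherever it is left; about 2 to 5 N at its free edge moves it. No handle, no catch.
- lid_hinge (a point): Middle of the lid's hinge line, along the case's y at its back top edge: case frame x = +80, y = 0, z = 62.5 mm. The frame turns with the lid, which reaches from here 160 mm along its own -x, 128 mm either side in y, and 6 mm up its own z (outer face: looks away from the robot while open, up when shut).
- lid_edge (a point): Middle of the lid's free edge, on the outer face (160 mm from the hinge line). When the lid is shut it is at case frame x = -80 mm, z = 68.5 mm.
- flux: Bystander: green glass jar with black cap, 44 mm diameter, 75 mm high, upright near the case's +y end. Origin: centre of its underside.
- driver: Bystander: screwdriver with red handle, 190 mm long, lying near the case's -y end along the case's x. Origin: under the middle.
- tape: Bystander: grey reel of tape lying flat, 100 mm diameter, 25 mm high. Origin: centre of its underside.
- tin: Bystander: round brass tin of screws, 96 mm diameter, 35 mm high. Origin: centre of its underside.
- meter: Bystander: yellow multimeter lying flat, 150 x 75 x 43 mm high with its knob. Origin: centre of its underside.
- pliers: Bystander: pliers with red grips, 165 mm long, 11 mm high, lying behind the case. Origin: at the bench, near the middle.
Things that resemble listed ones, but are neither listed nor needed, are in the scene too. What is meant by the module is not pink or purple, and is the larger of those in its own colour.

How it is judged (in metres and radians):
On the way, in this order (a step that is already met when the one before it is completed fails the run):
1. the module is fully home against its socket, the lid still open (y of module in the frame of case above 0.052 m and value of joint lid above 0.3 rad), for 0.2 s.
2. the lid is shut (value of joint lid below 0.03 rad), for 0.2 s.
At the end, for the whole second after the job is handed in: The module lies flat on the bay's floor, at rest, within 4 mm of fully home against its socket, and the lid is shut to within 0.03 rad (5 mm at its free edge) (y of module in the frame of case above 0.052 m and value of joint lid below 0.03 rad and z of module in the frame of case below 0.009 m and linear speed of module below 0.01 m/s and angle between module's own z axis and vertical below 0.1 rad); the robot touches nothing.
It fails at once if the module is lifted more than 12 mm off the bay's floor or tipped by more than 0.3 rad (z of module in the frame of case above 0.017 m or angle between module's own z axis and vertical above 0.3 rad).
It fails at once if one of the six bystanders is moved by more than 20 mm (distance of any of flux, driver, tape, tin, meter, pliers from where it was at the start of the episode above 0.02 m).
It also fails if it takes over 54 s, if anything falls off the work surface, if the arm or the gripper's body presses on something with over 40 N, if the wrist force passes 120 N, or if a joint passes its speed limit or range.

## Working session

There is one attempt and no reset: what is moved stays moved. The work goes in short steps, each a Python script; the robot and the scene stay as the last script left them, time stands still between calls to the robot, and variables do not carry over. Pictures are saved under pics/ and viewed, at most 10 in all, crops included, and the job is handed in when it is done.

```bash
mkdir -p pics; cat > h.py <<'E'
from bench import bot
import numpy as np, cv2
def cam(n,save=None):
    p,d=bot.capture(n)
    if save: cv2.imwrite('pics/'+save+'.png',p[:,:,::-1])
    np.savez('/tmp/'+n+'.npz',p=p,d=d)
    return p,d
def cloud(n,d):
    i=bot.camera_info(n);K=np.array(i['K']);T=np.linalg.inv(np.array(i['world_to_cam']))
    v,u=np.mgrid[:480,:640]
    P=np.stack([(u-K[0,2])/K[0,0]*d,(v-K[1,2])/K[1,1]*d,d,np.ones_like(d)],-1)@T.T
    P=P[...,:3]; P[d<=0]=np.nan
    return P
E
python3 - <<'E'
from h import *
for n in('top','scene'):
    p,d=cam(n,n+'0');P=cloud(n,d);np.save('/tmp/P'+n,P)
    for l in('module','case','socket','lid','lid_edge','lid_hinge','flux','driver'):
        for f in (bot.pinpoint,):
            for r in f(n,l)[:3]:
                u,v=map(int,r['point']); 
                print(n,l,(u,v),round(r['confidence'],2),P[min(v,479),min(u,639)].round(0))
print(bot.read_t())
E
```

```text
top module (276, 337) 0.92 [361.  76.  28.]
top module (332, 341) 0.89 [352. -53.  23.]
top module (301, 278) 0.77 [495.  19.  50.]
top case (311, 262) 0.85 [536.  -5.  23.]
top case (496, 241) 0.31 [ 583. -443.   39.]
top socket (261, 270) 0.84 [515. 112.  38.]
top socket (112, 237) 0.53 [599. 473.   5.]Traceback (most recent call last):
  File "<stdin>", line 6, in <module>
ValueError: it knows: case, driver, flux, lid_edge, lid_hinge, meter, module, pliers, socket, tape, tin
```

View pics/top0.png

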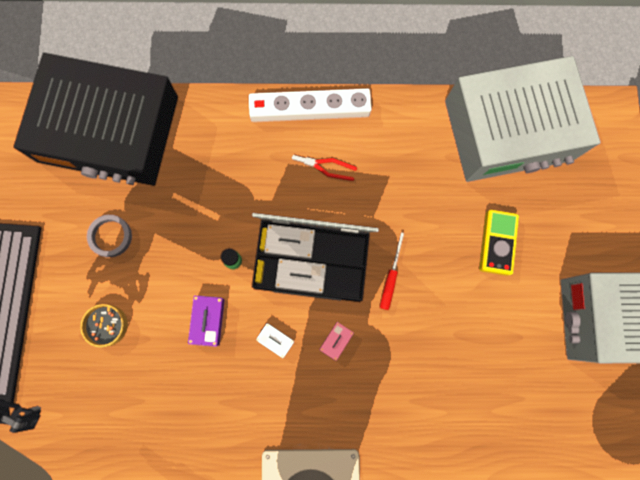

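The top view shows the silver module in the front bay at about (301,276). The fixed neighbour is at (289,241). Look-alikes outside the case are a small silver one at (276,340), a pink one at (337,341) and a purple one at (207,320). I choose (301,276), since it is the large silver one in the front bay.

```bash
python3 - <<'E'
from h import *
p,d=cam('scene','scene0');P=cloud('scene',d);np.save('/tmp/Pscene',P)
T,dt=cam('top');
def rep(n,P):
    for l in('module','case','socket','lid_edge','lid_hinge','flux','driver'):
        for r in bot.pinpoint(n,l)[:3]:
            u,v=map(int,r['point']); print(n,l,(u,v),round(r['confidence'],2),P[min(v,479),min(u,639)].round(0))
rep('scene',P)
Pt=cloud('top',dt);np.save('/tmp/Ptop',Pt);rep('top',Pt)
# crop of top, enlarged
cv2.imwrite('pics/crop0.png',cv2.resize(T[200:310,240:390,::-1],None,fx=5,fy=5,interpolation=cv2.INTER_CUBIC))
for n in('top','scene'):print(n,np.linalg.inv(np.array(bot.camera_info(n)['world_to_cam']))[:3,3].round())
# lid & rim
for n,Q in(('top',Pt),('scene',P)):
    q=Q.reshape(-1,3);m=(q[:,0]>400)&(q[:,0]<720)&(abs(q[:,1])<220)
    q=q[m]
    L=q[q[:,2]>85]; print(n,'lid n',len(L),np.percentile(L,[1,50,99],axis=0).round(0))
    c=L.mean(0);U,S,V=np.linalg.svd(L-c,full_matrices=False);print(c.round(1),V.round(3),S/np.sqrt(len(L)))
    M=q[(q[:,2]>42)&(q[:,2]<53)&(q[:,0]<535)]; print('modtop',len(M),cv2.minAreaRect(M[:,:2].astype(np.float32)))
    R=q[(q[:,2]>8)&(q[:,2]<75)];print('case',cv2.minAreaRect(R[:,:2].astype(np.float32)))
E
```

```text
scene module (351, 251) 0.95 [529.  69.  47.]
scene module (376, 221) 0.7 [366. -41.  26.]
scene module (417, 283) 0.67 [437. 269.  35.]
scene case (335, 249) 0.62 [562.  33.  43.]
scene socket (360, 268) 0.61 [533. 126.  25.]
scene lid_edge (318, 196) 0.98 [593. -10. 217.]
scene lid_hinge (310, 240) 0.76 [622. -10.  72.]
scene flux (369, 288) 0.58 [553. 204.  19.]
top module (209, 320) 0.8 [400. 229.  39.]
top module (278, 338) 0.73 [359.  71.  31.]
top module (299, 278) 0.63 [496.  23.  44.]
top case (313, 262) 0.82 [535.  -9.  29.]
top socket (260, 271) 0.97 [512. 114.  39.]
top socket (396, 269) 0.46 [ 521. -210.   -0.]
top lid_edge (316, 222) 0.71 [590. -13. 222.]
top lid_hinge (316, 223) 0.64 [589. -13. 219.]
top lid_hinge (105, 327) 0.35 [385. 472.  17.]
top flux (235, 259) 0.53 [535. 168.  79.]
top driver (392, 269) 0.87 [ 520. -198.   15.]
top [ 369.    9. 1270.]
scene [1254. 1193. 1137.]
top lid n 554 [[ 575. -135.   91.]
 [ 594.  -11.  219.]
 [ 620.  114.  224.]]
[594.4 -10.6 199.8] [[-0.12  -0.993 -0.016]
 [-0.152  0.002  0.988]
 [-0.981  0.122 -0.151]] [73.68691506 37.83748407  1.64685341]
modtop 1492 ((474.45074462890625, 47.71443176269531), (130.58041381835938, 348.43560791015625), 2.484910726547241)
case ((528.8118896484375, -1.1944122314453125), (425.05615234375, 295.91412353515625), 84.77047729492188)
scene lid n 1832 [[ 581. -133.   87.]
 [ 608.    7.  158.]
 [ 631.  120.  220.]]
[607.2   2.2 156.6] [[-0.122 -0.993  0.002]
 [-0.182  0.025  0.983]
 [ 0.976 -0.119  0.184]] [75.65240859 40.69380167  1.80738564]
modtop 584 ((488.90045166015625, 50.48966979980469), (123.67633056640625, 342.2517395019531), 6.056790828704834)
case ((531.3931274414062, 3.4981536865234375), (231.464111328125, 449.30792236328125), 3.9249699115753174)
```

View pics/crop0.png

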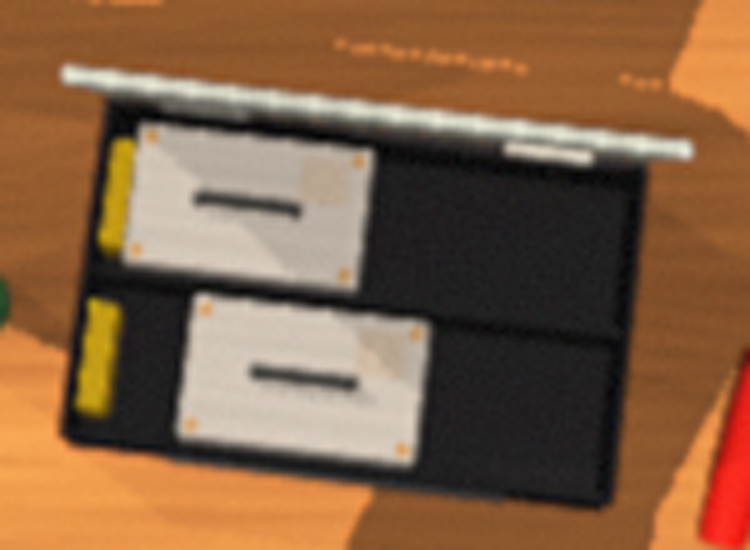

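View pics/scene0.png

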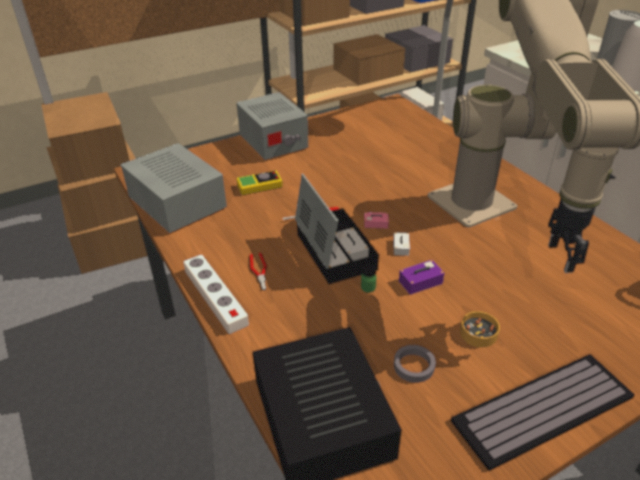

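The crop confirms the choice: the large silver module in the front bay is at crop (303,378), short of the yellow socket at (98,355), with its free end at about (422,390). The scene view shows the lid standing open at (318,210) behind it and the jar at (369,285). Next I fit the case pose and project it to check.

```bash
cat >> h.py <<'E'
def W(c,l):
    x,y,t=c;l=np.atleast_2d(l).astype(float);co,s=np.cos(t),np.sin(t)
    return np.stack([x+co*l[:,0]-s*l[:,1],y+s*l[:,0]+co*l[:,1],l[:,2]],-1)
def proj(n,w):
    i=bot.camera_info(n);q=np.c_[w,np.ones(len(w))]@np.array(i['world_to_cam']).T
    q=q[:,:3]@np.array(i['K']).T;return q[:,:2]/q[:,2:]
E
python3 - <<'E'
from h import *
from scipy.optimize import least_squares
px=lambda a:np.array(a)/5.+[240-.4,200-.4]
# local points & crop pixels: front rim corners, neighbour module's top corners (home), socket front-bay
loc=[(-80,128,62),(-80,-128,62),(5+3.25-2+.0,1,47),(71,1,47),(5.75,111,47),(72,111,47)]
loc[2]=(5.75,1,47)
im=px([(65,435),(612,498),(360,290),(374,150),(124,262),(138,122)])
f=lambda c:(proj('top',W(c,loc))-im).ravel()
r=least_squares(f,[532.6,-3.8,-.121],loss='soft_l1');c=r.x
print(c,r.fun.reshape(-1,2).round(1))
cm=px([(415,465),(431,320),(178,438),(192,294)])
for dy in range(-65,-30,5):
    pr=proj('top',W(c,[(-71.75,1+dy,47),(-5.75,1+dy,47),(-71.75,111+dy,47),(-5.75,111+dy,47)]));print(dy,np.abs(pr-cm).mean().round(2),(pr-cm).mean(0).round(2))
np.save('/tmp/c',c)
P=np.load('/tmp/Pscene.npy').reshape(-1,3);L=P[(P[:,0]>400)&(P[:,0]<720)&(abs(P[:,1])<160)&(P[:,2]>85)]
t=c[2];lx=(L[:,:2]-c[:2])@[np.cos(t),np.sin(t)]
print('lid slope',np.polyfit(L[:,2],lx,1),'at z 62,150,215',np.polyval(np.polyfit(L[:,2],lx,1),[62,150,215]))
from scipy.spatial.transform import Rotation as R
print(R.from_quat(bot.read_ee_rot()).as_matrix().round(2)); print(bot.camera_info('wrist')['tool_from_camera'])
E
```

```text
[ 5.38347706e+02 -5.24972174e+00 -1.12434199e-01] [[-1.1  0.4]
 [ 1.6  0.3]
 [-0.4 -0.6]
 [-0.1  0. ]
 [-0.2 -0.3]
 [ 0.6  0. ]]
-65 7.01 [13.    1.02]
-60 5.82 [10.85  0.78]
-55 4.62 [8.7  0.54]
-50 3.44 [6.55 0.3 ]
-45 2.36 [4.4  0.06]
-40 1.28 [ 2.25 -0.18]
-35 0.31 [ 0.1  -0.41]
lid slope [-0.18701588 96.89580706] at z 62,150,215 [85.30082243 68.84342489 56.68739261]
[[-0.91  0.41  0.  ]
 [ 0.41  0.91  0.  ]
 [-0.    0.   -1.  ]]
[[ 9.12388349e-04 -9.61247932e-01 -2.75683841e-01  6.93564960e+01]
 [ 9.99999297e-01  1.08566773e-03 -4.75937045e-04  6.06338599e-02]
 [ 7.56794551e-04 -2.75683214e-01  9.61248247e-01 -1.22197275e+02]
 [ 0.00000000e+00  0.00000000e+00  0.00000000e+00  1.00000000e+00]]
```

```bash
cat >> h.py <<'E'
from scipy.spatial.transform import Rotation as R
c=np.load('/tmp/c.npy')
co,s=np.cos(c[2]),np.sin(c[2])
Q=R.from_matrix(np.array([[-co,-s,0],[-s,co,0],[0,0,-1.]])).as_quat()
pt=lambda *l:list(W(c,[l])[0])
def loc():
    p=np.array(bot.read_tcp_pos());d=p[:2]-c[:2];return np.array([d@[co,s],d@[-s,co],p[2]]).round(1)
E
python3 - <<'E'
from h import *
bot.gripper_close(30)
bot.move_to([400,200,290],Q)
bot.move_to(pt(-38.75,-77,170),Q)
print(bot.read_t(),loc(),bot.read_contact_force())
print('down',bot.move_l(pt(-38.75,-77,36),speed=100,force_limit=15),loc())
print('push',bot.move_l(pt(-38.75,-5,36),speed=35,force_limit=22),loc(),bot.read_contact_force(),bot.read_t())
cam('top','top1');T,_=bot.capture('top')
cv2.imwrite('pics/crop1.png',cv2.resize(T[200:310,240:390,::-1],None,fx=5,fy=5,interpolation=cv2.INTER_CUBIC))
E
```

```text
4.3833 [-38.4 -76.  170.5] [0.65456123 0.69990101 0.80272216]
down False [-38.1 -77.1  36.8]
push True [-39.2 -10.   35.9] [-0.1405652  -3.02795828  2.27218341] 7.6917
```

View pics/crop1.png

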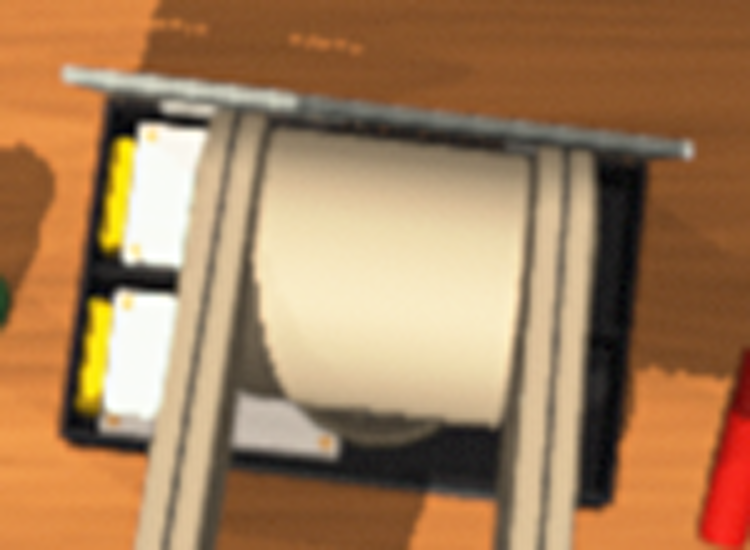

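The module now touches its socket at crop (113,360), just like its neighbour at (137,195). Next I back off, go over the lid, and sweep it shut.

```bash
python3 - <<'E'
from h import *
bot.move_l(pt(-38.75,-18,36),speed=40)
bot.move_l(pt(-38.75,-18,300),speed=200)
bot.move_l(pt(125,0,300),speed=150)
print(loc(),bot.read_t())
print('down',bot.move_l(pt(125,0,225),speed=100,force_limit=10))
r=142
for a in np.r_[1.45:0.04:11j]:
    x=80-r*np.cos(a)+6*np.sin(a)+11; z=62.5+r*np.sin(a)+6*np.cos(a)+19
    h=bot.move_l(pt(x,0,z),speed=60,force_limit=30)
    print(round(a,2),h,loc(),np.round(bot.read_contact_force(),1))
    if h: break
print(bot.read_t());cam('scene','scene2')
E
```

```text
[124.6  -0.  299.9] 10.8583
down False
1.45 False [ 80.1   0.  223.4] [-0.1  0.2 -1. ]
1.31 False [ 59.9   0.  220.3] [-0.   0.6  0.8]
1.17 False [ 40.6  -0.  214.4] [-0.5 -0.2 -0.8]
1.03 False [ 22.4  -0.  205.9] [-0.4  0.4 -1. ]
0.89 False [  5.5  -0.  195. ] [-0.4 -0.1 -0.3]
0.74 False [ -9.7  -0.  181.9] [-0.4 -0.3 -0.5]
0.6 False [-23.   -0.  166.6] [ 0.  -0.4 -0.1]
0.46 False [-33.9  -0.  149.7] [ 0.7  0.5 -0.2]
0.32 False [-42.4  -0.  131.5] [0.2 1.  0.1]
0.18 False [-48.2  -0.  112.3] [0.1 1.1 0.2]
0.04 False [-51.2  -0.   92.5] [-0.1  0.5  0.6]
17.4917
```

View pics/scene2.png

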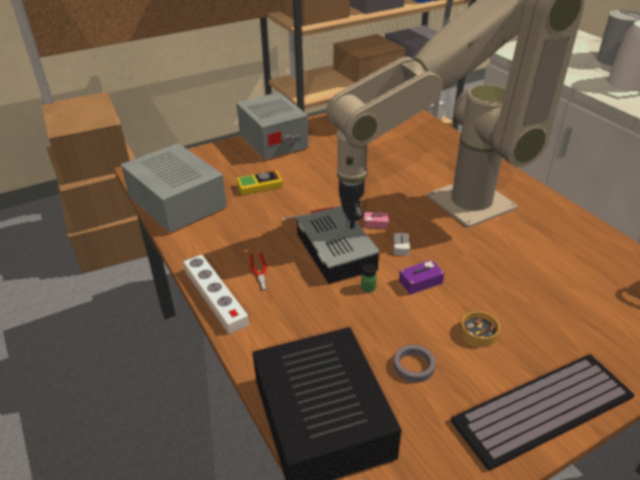

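The lid at (338,240) is almost shut, with the gripper on it at (353,215) and the bystanders where they were. I press it home, retreat and check by depth.

```bash
python3 - <<'E'
from h import *
print('press',bot.move_l(pt(-57,0,78),speed=25,force_limit=20),loc(),np.round(bot.read_contact_force(),1))
bot.wait(.3)
bot.move_l(pt(-57,0,200),speed=120)
bot.move_to([300,250,280],Q)
p,d=cam('scene','scene3');t,dt=cam('top','top3')
for n,D in(('scene',d),('top',dt)):
    q=cloud(n,D).reshape(-1,3);q=q[~np.isnan(q[:,0])];e=q[:,:2]-c[:2];x=e@[co,s];y=e@[-s,co]
    m=(abs(x)<72)&(abs(y)<118)&(q[:,2]>40)&(q[:,2]<120);k=np.polyfit(x[m],q[m,2],1);print(n,m.sum(),k,np.polyval(k,[-80,80]))
print(bot.read_t())
E
```

```text
press True [-52.4   0.   87.5] [-1.6 -0.1  8.6]
scene 2307 [-1.96553217e-04  6.61295999e+01] [66.14532413 66.11387562]
top 6441 [2.24678314e-03 6.86546438e+01] [68.47490118 68.83438648]
20.6583
```

View pics/top3.png

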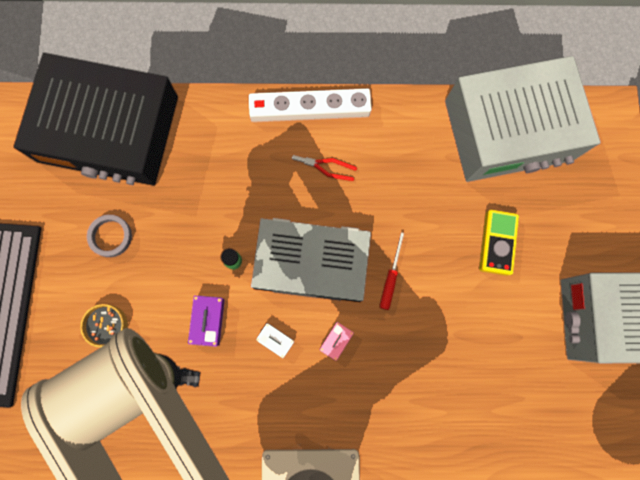

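The lid lies flat over the case at (312,260), level within about 0.002 rad. The arm is clear of everything and the bystanders are unmoved.

```bash
python3 -c "
from bench import bot
print(bot.job_done())"
```

```text
the job is handed in; nothing more can be done
None
```

I pushed the module home against its socket, shut the lid (it measures level within about 0.002 rad), left the bystanders where they were, and handed the job in at about 21 s; the judge returned no verdict.

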